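Seat the keyed spindle in the display turntable's drive

ROBOT

A 6-joint arm with a two-finger parallel gripper is mounted at the origin on the work surface. World frame = base frame: x ahead of the robot, y to its left, z up, the work surface at z = 0. Lengths are in m, angles in degrees, forces in N, time in s.
With the tool pointing down it reaches from about 0.325 to 0.9 m from the base axis. Payload 6.1 kg.
Tool frame: the origin (TCP) lies where the fingers leave the gripper's body, on its centre line; the fingertips stand 70 mm ahead of it and the grasp point (between the pads) lies 51 mm ahead of it (env.grip_depth is the z of the grasp point in the tool frame, in m); z points along the fingers, y is the direction in which the jaws open and shut (so a half turn about z gives the same grasp; the last joint's range is limited). The gripper opens to 87 mm and grips with 3 to 60 N. Pads are 19 mm wide; open, the fingers measure 117 mm over their backs; the gripper's body (75 mm by 190 mm) begins 51 mm behind the grasp point.
Start: joints at [65.942, 12.628, 87.462, -0, 79.91, -7.225], TCP at [0.181, 0.598, 0.292] pointing down, gripper open.
Joint ranges: [-170.65, 170.65], [-52.31, 119.04], [5.05, 147.46], [-71.25, 251.25], [11.57, 151.72], [-153.62, 153.62]. Speed limits (degrees/s): [147.25, 147.25, 172.46, 180, 180, 180].

INTERFACE

Orientations are given as a 3x3 rotation matrix whose columns are the frame's x, y, z axes.
In Python, from bench import env gives the robot as it stands. The module is installed in compiled form; this text tells all that it offers.
- The arm moves only by the shell command python3 -m creep 'ROWS' [FORCE]. ROWS is JSON, a list that holds one entry, the list of rows, each a list of 5 numbers: the shift along the tool's x, y, z in m, then the turn about the tool's z in degrees, then the closure, from 0 (fully open) to 1 (shut). In form: [[[dx, dy, dz, roll, hand], ...]]. A call has 1 to 20 rows; each row shifts and turns the pose as measured when the row begins, along the tool's axes as they then stand; what a row does not reach is not made up. A row lasts 1/8 s, in which the tool goes at most 62.5 mm and 10.7 degrees, less where a joint would pass 70% of its speed; a pose out of reach is approached as far as the arm can. A call is refused whole if a number of a shift passes 0.0625 or a number of a turn 10.7, either way. A call with a gripper value outside its range is refused whole. The fingers move at their own pace and stop on an object; FORCE is the grip in N (left out, the last holds). Time passes only in rows, so rows that do not move let the fingers close. It gives the time, the measured TCP pose, the force and the opening at its end, in the units of the state.
- env.sense(): the state, without advancing time (a new reading comes with each control period).
- env.read_camera(name): name is "scene" or "top"; returns the picture (480x640x3 uint8, blue, green, red); there is no depth.
- env.camera_params(name): a dict with "K" (3x3 intrinsics, pixels), "origin" and "rotation" of the camera in the world. Camera axes: x right, y up, looking along -z (the intrinsics and any distortion apply to the point x, -y, -z); pixel columns grow to the right and rows downward; lengths in m; the calibration is good to about 2 mm. A picture is of the moment at which its call begins. camera_params takes no time and is no camera call.
- env.close_job(): hands the job in, once; it reports no verdict.
The state is a dict: "clock": time; "joint_positions": joint angles; "joint_vel": joint speeds; "effort": joint torques, N m; "position": TCP position; "eef_rot": TCP orientation; "ft_force": force on the tool from outside, world axes, zero at the start; "torque": the same for the moment, N m; "grip_width": finger opening in m.
Only numpy, scipy, OpenCV 4.12 (cv2) and the standard library are available. Lean on these libraries where they do the work, as an engineer would, in place of code of your own. Each camera call takes 0.05 s, during which the arm holds its last target.

TASK

Take the keyed spindle out of the parts tray and fit it upright in the brass hub of the turntable drive: enter its foot in the bore, turn it until the key drops into the keyway, and keep pushing against the spring until the collar sits down on the hub. Finish while still gripping the spindle and holding it pressed fully home, because the spring lifts it if you let go and the grub screw is tightened while you hold it. Leave the two plain posts in the tray, the paint bottle and the model barn alone.

Things in the scene. Friction and masses are not known exactly. Their poses are not given: they have to be found in the camera images.
- spindle_grip (a point): Keyed steel spindle, 84 mm long, 140 g, upright in a tray pocket with a few mm of play; the tallest of the three parts there. Its top 46 mm is a stub, diameter 20 with two flats 14 mm apart facing +y and -y: grip across them. Point: centre of the stub, on the axis, 61 mm above the foot end, 27 mm above the collar's underside. z up the axis; the key is on the -x side.
- spindle_key (a point): Lower end of the spindle's key, 9 mm from the axis and 12 mm above the foot end, on the 34 mm long, 14 mm thick journal under the collar (26 mm across, 4 mm thick). Key 5 mm wide, 20 mm long, out to 12 mm from the axis. The foot tapers to 9 mm over its last 4 mm. At the start the key looks towards the robot within 45 degrees; a dark line on the stub's top points the same way.
- hub_face (a point): Centre of the bore in the top face of the drive's brass hub (38 mm across), 62 mm above the table, z up. Bore 15.4 mm. The journal goes in 12 mm, then the key rests on the face; over the keyway it goes on to 30 mm, meets a spring (6 N, 9 N when home) and is home at 34 mm, collar on the face. A fixed motor, 50 mm high, stands beside the hub on the base plate.
- keyway (a point): Middle of the keyway's mouth in the hub's top face, 10.2 mm from the bore's axis on hub_face's -x side. Keyway 7 mm wide, out to 12.8 mm from the axis, full depth; the key goes in freely within about 5 degrees of it and binds beyond. At the start it looks towards the robot within 45 degrees. The hub is held by its worm gear and turns only under more than 0.4 Nm.
- tray_top (a point): Centre of the top face of the grey pocket tray, 124 x 186 x 28 mm, fixed, long side along its y. Six round pockets 26.5 mm across and 22 mm deep, 60 mm apart: two rows at x = -30 and 30 mm, columns at y = -60, 0 and 60 mm. Three hold the spindle and two posts.
- post_a_mid (a point): Plain steel idler post in the tray, to be left alone: 64 mm tall, collar 26 mm across, thin round stub 10 mm across, no key. Point half-way up.
- post_b_mid (a point): Second plain idler post, the same, to be left alone. Point half-way up.
- paint: Black dropper bottle of paint, 25 mm across, 79 mm tall, to be left alone. Origin at the centre of its underside.
- barn: Model barn, about 70 mm tall, on a cardboard baseboard 85 x 150 mm, to be left alone. Origin at the centre of its underside.
Things that resemble listed ones, but are neither listed nor needed, are in the scene too. Leave any orange look-alike of the part that bears spindle_grip alone.

How it is judged (in metres and radians):
On the way:
1. the spindle is lifted clear out of the tray in the gripper (height (world z) of spindle_grip above 0.092 m and contact force between the fingers and spindle above 1 N), for 0.2 s.
At the end, for the whole second after the job is handed in: Spindle in the hub, key in the keyway (14 degrees), upright (3.4 degrees), within 3 mm of the axis, collar within 1.5 mm of the hub face, its stub still gripped (over 3 N); posts within 20 mm, paint bottle and barn within 30 mm of their starts (z of spindle_grip in the frame of hub_face below 0.0285 m and horizontal distance between spindle_grip and hub_face below 0.003 m and angle between the z axis of spindle_grip and the z axis of hub_face, either way round below 0.06 rad and angle between the x axis of spindle_grip and the x axis of hub_face, either way round below 0.25 rad and contact force between the fingers and spindle above 3 N and distance between the grasp point and spindle_grip below 0.035 m and distance of each of post_a_mid, post_b_mid from where it was at the start of the episode below 0.02 m and distance of each of paint, barn from where it was at the start of the episode below 0.03 m); the arm keeps its last pose, push and grip.
It fails at once if a plain post is pulled out or tipped over (distance of any of post_a_mid, post_b_mid from where it was at the start of the episode above 0.02 m).
It fails at once if the paint bottle or the barn is knocked (distance of any of paint, barn from where it was at the start of the episode above 0.03 m).
It also fails if it takes over 45 s, if anything falls off the work surface, if the arm or the gripper's body presses on something with over 40 N, if the wrist force passes 120 N, or if a joint passes its speed limit or range.

## Working session

There is one attempt and no reset: what is moved stays moved. The work goes in short steps, Python scripts to look and compute and a shell command to move; the robot and the scene stay as the last step left them, time stands still between calls to the robot, and variables do not carry over. Pictures are saved under pics/ and viewed, and the job is handed in when it is done.

```bash
mkdir -p pics; python3 - <<'E'
from bench import env
import cv2
s=env.sense();print(s)
for n in("scene","top"):
    im=env.read_camera(n);cv2.imwrite(f"pics/{n}0.png",im);p=env.camera_params(n);print(n,p)
E
```

```text
{'clock': 0.0, 'joint_positions': array([ 6.59413275e+01,  1.26746682e+01,  8.75268277e+01,  8.91489064e-04,
        7.99090193e+01, -7.22488227e+00]), 'joint_vel': array([-0.03902291,  0.05365196, -0.05172833,  0.02045201, -0.03183122,
        0.0733068 ]), 'effort': array([ 2.04139615e-03, -4.94592047e+01, -3.87396026e+01,  7.02138408e-02,
        5.64456184e-02, -1.65167817e-04]), 'position': array([0.18079558, 0.59776933, 0.2911335 ]), 'eef_rot': array([[-9.57147977e-01,  2.89598186e-01, -8.00327721e-04],
       [ 2.89599177e-01,  9.57146403e-01, -1.75504677e-03],
       [ 2.57772438e-04, -1.91161372e-03, -9.99998140e-01]]), 'ft_force': array([-0.38831047, -0.38748484,  0.80942235]), 'torque': array([0.0027596 , 0.00663602, 0.05386751]), 'grip_width': 0.08674242327085503}
scene {'K': array([[620.73054794,   0.        , 305.77439544],
       [  0.        , 620.73054794, 235.03071914],
       [  0.        ,   0.        ,   1.        ]]), 'origin': array([ 1.14726923, -0.91178422,  0.82687162]), 'rotation': array([[ 0.86499092, -0.26323796,  0.42719608],
       [ 0.50159184,  0.47737098, -0.72147251],
       [-0.01401206,  0.83834523,  0.54495957]])}
top {'K': array([[540.28322221,   0.        , 315.31375327],
       [  0.        , 540.28322221, 242.92080473],
       [  0.        ,   0.        ,   1.        ]]), 'origin': array([0.36288299, 0.09228291, 1.11170825]), 'rotation': array([[ 0.00912712,  0.98107224, -0.19342688],
       [-0.9996342 ,  0.01387668,  0.02321418],
       [ 0.02545892,  0.19314424,  0.98084002]])}
```

View pics/scene0.png

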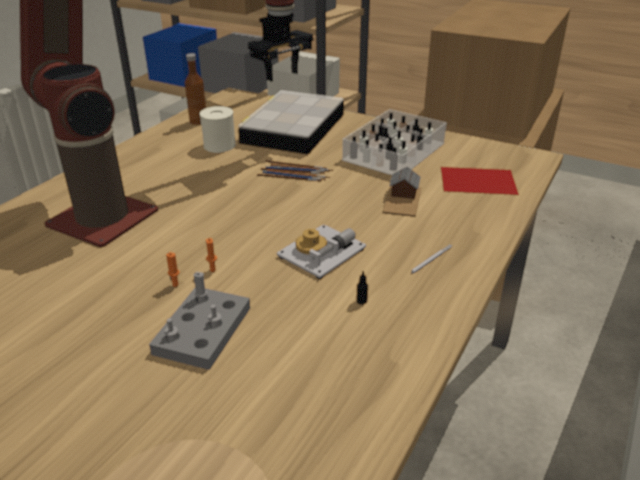

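View pics/top0.png

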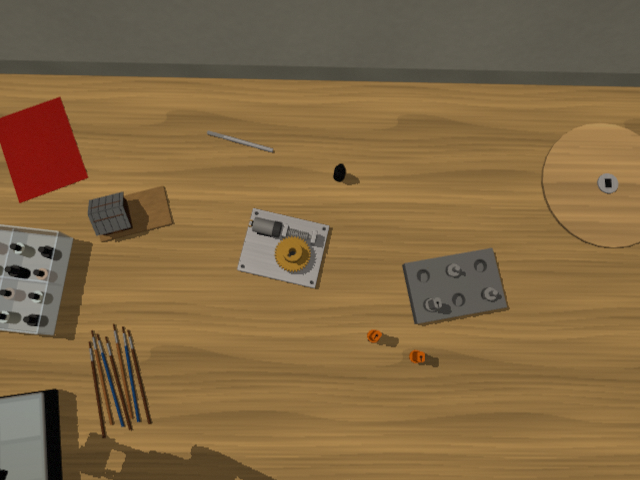

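The scene view shows the tray around (200,325), with the tall grey spindle at (199,285), two short posts at (170,328) and (214,315), and two orange look-alikes at (173,270) and (211,255). The hub is at (311,240). In the top view the spindle is probably at (433,304), the posts at (455,270) and (491,294), and the hub at (293,253). I'll enlarge the crops to confirm.

```bash
python3 - <<'E'
import cv2,numpy as np
t=cv2.imread("pics/top0.png");s=cv2.imread("pics/scene0.png")
f=lambda im,x,y,w,h,k:cv2.resize(im[y:y+h,x:x+w],None,fx=k,fy=k,interpolation=cv2.INTER_CUBIC)
a=f(t,410,285,50,37,8);b=f(t,265,225,50,37,8)
c=f(s,180,260,50,37,8);d=f(s,285,220,50,37,8)
cv2.imwrite("pics/crops0.png",np.vstack([np.hstack([a,b]),np.hstack([c,d])]))
E
```

```text
(no output)
```

View pics/crops0.png

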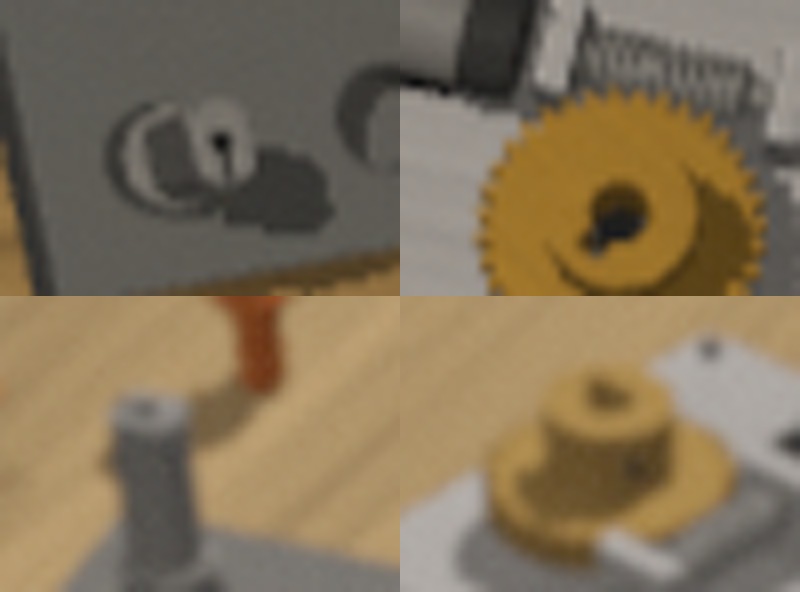

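```bash
cat > h.py <<'E'
import numpy as np,cv2
from bench import env
def ray(n,u,v,P={}):
    p=P.setdefault(n,env.camera_params(n));K=p["K"]
    d=np.array([(u-K[0,2])/K[0,0],-(v-K[1,2])/K[1,1],-1.]);return p["origin"],p["rotation"]@d
def onz(n,u,v,z):
    o,d=ray(n,u,v);return o+d*(z-o[2])/d[2]
def proj(n,X):
    p=env.camera_params(n);c=p["rotation"].T@(np.asarray(X)-p["origin"]);K=p["K"]
    return np.array([K[0,0]*c[0]/-c[2]+K[0,2],K[1,1]*-c[1]/-c[2]+K[1,2]])
def up(im,x,y,w,h,k):return cv2.resize(im[y:y+h,x:x+w],None,fx=k,fy=k,interpolation=cv2.INTER_CUBIC)
E
python3 - <<'E'
from h import *
t=cv2.imread("pics/top0.png");s=cv2.imread("pics/scene0.png")
g=cv2.cvtColor(t,cv2.COLOR_BGR2GRAY);gs=cv2.cvtColor(s,cv2.COLOR_BGR2GRAY)
print(g[294:313,428:447]);
print(g[243:264,282:305])
print(gs[268:283,188:212]); print(gs[262:276,300:325] if 0 else gs[228:245,300:322])
E
```

```text
[[ 91  91  91  92  91  91  91  90  91  90  89  90  92  91  91  91  89  90
   92]
 [ 91  90  91  90  92  91  91  92  92  91  91  91  91  90  91  91  92  91
   91]
 [ 92  93  90  91  90  91  94  91  91  91  91  91  91  91  91  91  91  90
   92]
 [ 87  88  88  88  91  91  93  98 103 105 101  97  90  91  92  90  92  91
   91]
 [ 65  86 106 104  92  98  96 109 112 113 112 106  97  91  89  90  91  92
   93]
 [ 94 101 101  88  84 103 107 113 112 113 115 112 105  92  92  93  90  91
   92]
 [ 98  86  74  64  71  99 115 114 111 113 114 114 107  90  91  90  90  92
   92]
 [ 75  64  64  63  66  85 115 112  95  77  88 113 110  96  92  91  91  91
   89]
 [ 66  65  65  67  64  77 115 108  69  21  51 103 112 101  91  91  91  90
   92]
 [ 77  64  64  64  64  72 104 113  90  34  56 108 111  97  73  72  72  77
   92]
 [ 85  66  63  64  62  70  96 114 109  84  64 114 115 100  55  54  55  58
   71]
 [ 90  65  66  65  64  65  86 115 114 102  64 115 115 104  53  56  53  54
   54]
 [101  64  66  64  65  65  72 108 114 103  66 102 110  86  53  55  55  56
   56]
 [108  78  65  64  62  58  62  77  93  98  76  
[... 4875 characters left out ...]
1 121 118 114 110 102  95  81
   91 120 135 144]
 [144 142 129 107  88  80  87  87  91  91  93  90  89  90  82  80  74  73
   90 119 137 142]
 [145 143 131 107  87  84  83  78  84  80  77  79  79  76  71  75  71  74
   92 120 137 141]
 [141 136 124  99  87  82  81  80  80  79  77  77  76  67  67  71  69  76
   92 119 137 142]
 [124 122 106  92  81  84  82  84  80  79  77  76  76  64  58  62  72  72
   92 121 138 142]
 [105 100  92  87  83  82  82  83  82  83  76  76  74  66  62  65  71  77
   97 123 140 141]
 [ 97  90  86  88  83  82  84  82  83  84  77  77  77  73  70  74  77  93
  109 130 142 143]
 [ 97  90  90  86  86  87  87  85  83  82  79  79  76  74  79  86 102 116
  129 139 141 142]]
```

```bash
python3 - <<'E'
from h import *
t=cv2.imread("pics/top0.png");g=cv2.cvtColor(t,cv2.COLOR_BGR2GRAY).astype(float)
# hub: outer boundary of top face approx + bore
w=np.clip((118-g)/68,0,1)
# metric patch of the hub plane, 0.25mm
def patch(cx,cy,z,r,st=.00025):
    n=int(r/st);ys,xs=np.mgrid[-n:n+1,-n:n+1]*st
    P=np.stack([cx+xs,cy+ys,np.full_like(xs,z)],-1).reshape(-1,3)
    uv=np.array([proj("top",p) for p in P],np.float32).reshape(xs.shape+(2,))
    return cv2.remap(g.astype(np.float32),uv[...,0],uv[...,1],cv2.INTER_LINEAR),xs,ys
c0=onz("top",292.,251.1,.062);print("hub guess",c0)
p,xs,ys=patch(c0[0],c0[1],.062,.016)
m=(p<85).astype(np.uint8)
n,l,st,ce=cv2.connectedComponentsWithStats(m);k=l[l.shape[0]//2,l.shape[1]//2]
m=(l==k).astype(np.uint8)
# bore: largest inscribed circle
D=cv2.distanceTransform(m,cv2.DIST_L2,5);i=np.unravel_index(D.argmax(),D.shape)
c=np.array([c0[0]+xs[i],c0[1]+ys[i]]);print("bore",c,"r",D.max()*.25)
dx=xs-xs[i];dy=ys-ys[i];r=np.hypot(dx,dy)
sel=(m>0)&(r>.0088);print("keyway area mm2",sel.sum()/16,"mean",dx[sel].mean(),dy[sel].mean(),"max r",r[sel].max())
print("keyway dir deg (from -x, ccw)",np.degrees(np.arctan2(-dy[sel].mean(),-dx[sel].mean())))
o=onz("top",437.2,302.2,.090);q=onz("top",438.2,307.2,.090)
print("spindle top",o,"line dir",np.degrees(np.arctan2(*-(q-o)[1::-1])))
print("scene hole",onz("scene",197.7,273.8,.090), "expect px",proj("scene",o))
print("scene bore",onz("scene",310.2,232.3,.062),proj("scene",[*c,.062]))
for u,v in[(455,270),(491,293)]:print("post",onz("top",u,v,.07))
for u,v in [(340,173)]:print("paint",onz("top",u,v,.079))
a=[onz("top",u,v,.028) for u,v in[(403,263),(493,249),(507,308),(417,324)]]
print([np.linalg.norm(a[i]-a[(i+1)%4]) for i in range(4)],a)
cv2.imwrite("pics/hubpatch.png",cv2.resize(np.hstack([p,m*255.]),None,fx=3,fy=3))
E
```

```text
hub guess [0.55279569 0.11329167 0.062     ]Traceback (most recent call last):
  File "<stdin>", line 12, in <module>
  File "<stdin>", line 9, in patch
  File "h.py", line 9, in proj
    p=env.camera_params(n);c=p["rotation"].T@(np.asarray(X)-p["origin"]);K=p["K"]
ValueError: time passes only in moves, steps and waits
```

```bash
cat > h.py <<'E'
import numpy as np,cv2
from bench import env
PP={n:env.camera_params(n) for n in("scene","top")}
def ray(n,u,v):
    p=PP[n];K=p["K"]
    d=np.array([(u-K[0,2])/K[0,0],-(v-K[1,2])/K[1,1],-1.]);return p["origin"],p["rotation"]@d
def onz(n,u,v,z):
    o,d=ray(n,u,v);return o+d*(z-o[2])/d[2]
def proj(n,X):
    p=PP[n];c=p["rotation"].T@(np.asarray(X)-p["origin"]);K=p["K"]
    return np.array([K[0,0]*c[0]/-c[2]+K[0,2],K[1,1]*-c[1]/-c[2]+K[1,2]])
def up(im,x,y,w,h,k):return cv2.resize(im[y:y+h,x:x+w],None,fx=k,fy=k,interpolation=cv2.INTER_CUBIC)
def patch(g,n_,cx,cy,z,r,st=.00025):
    n=int(r/st);ys,xs=np.mgrid[-n:n+1,-n:n+1]*st
    P=np.stack([cx+xs,cy+ys,np.full_like(xs,z)],-1).reshape(-1,3)
    uv=np.array([proj(n_,p) for p in P],np.float32).reshape(xs.shape+(2,))
    return cv2.remap(g.astype(np.float32),uv[...,0],uv[...,1],cv2.INTER_LINEAR),xs,ys
E
cat > m.py <<'E'
from h import *
t=cv2.imread("pics/top0.png");g=cv2.cvtColor(t,cv2.COLOR_BGR2GRAY).astype(float)
c0=onz("top",292.,251.1,.062);print("hub guess",c0)
p,xs,ys=patch(g,"top",c0[0],c0[1],.062,.016)
m=(p<85).astype(np.uint8)
n,l,st,ce=cv2.connectedComponentsWithStats(m);k=l[l.shape[0]//2,l.shape[1]//2]
m=(l==k).astype(np.uint8)
D=cv2.distanceTransform(m,cv2.DIST_L2,5);i=np.unravel_index(D.argmax(),D.shape)
c=np.array([c0[0]+xs[i],c0[1]+ys[i]]);print("bore",c,"r",D.max()*.25)
dx=xs-xs[i];dy=ys-ys[i];r=np.hypot(dx,dy)
sel=(m>0)&(r>.0088);print("keyway area mm2",sel.sum()/16,"mean",dx[sel].mean(),dy[sel].mean(),"max r",r[sel].max())
print("keyway dir deg (from -x, ccw)",np.degrees(np.arctan2(-dy[sel].mean(),-dx[sel].mean())))
o=onz("top",437.2,302.2,.090);q=onz("top",438.2,307.2,.090)
print("spindle top",o,"line dir",np.degrees(np.arctan2(*-(q-o)[1::-1])))
print("scene hole",onz("scene",197.7,273.8,.090), "expect px",proj("scene",o))
print("scene bore",onz("scene",310.2,232.3,.062),proj("scene",[*c,.062]))
for u,v in[(455,270),(491,293)]:print("post",onz("top",u,v,.07))
for u,v in [(340,173)]:print("paint",onz("top",u,v,.079))
a=[onz("top",u,v,.028) for u,v in[(403,263),(493,249),(507,308),(417,324)]]
print([np.linalg.norm(a[i]-a[(i+1)%4]) for i in range(4)],a)
cv2.imwrite("pics/hubpatch.png",cv2.resize(np.hstack([p,m*255.]),None,fx=3,fy=3))
E
python3 m.py
```

```text
hub guess [0.55279569 0.11329167 0.062     ]
bore [0.55254569 0.11354167] r 7.25
keyway area mm2 22.75 mean -0.007880494505494506 0.0065123626373626365 max r 0.012379418403139946
keyway dir deg (from -x, ccw) -39.56999013787134
spindle top [ 0.45296823 -0.16435335  0.09      ] line dir 9.495715852647198
scene hole [ 0.45192316 -0.16321337  0.09      ] expect px [197.75579855 274.250742  ]
scene bore [0.55078619 0.11556118 0.062     ] [310.43089981 232.92375623]
post [ 0.51810611 -0.20665291  0.07      ]
post [ 0.47379772 -0.27535807  0.07      ]
paint [0.70991261 0.0197064  0.079     ]
[np.float64(0.18935358479567066), np.float64(0.12261050093501874), np.float64(0.1863015895024824), np.float64(0.12543483876658076)] [array([ 0.53740599, -0.11255211,  0.028     ]), array([ 0.56901882, -0.29924815,  0.028     ]), array([ 0.44836571, -0.32106925,  0.028     ]), array([ 0.41455118, -0.13786209,  0.028     ])][ WARN:0@0.555] global loadsave.cpp:1063 imwrite_ Unsupported depth image for selected encoder is fallbacked to CV_8U.
```

View pics/hubpatch.png

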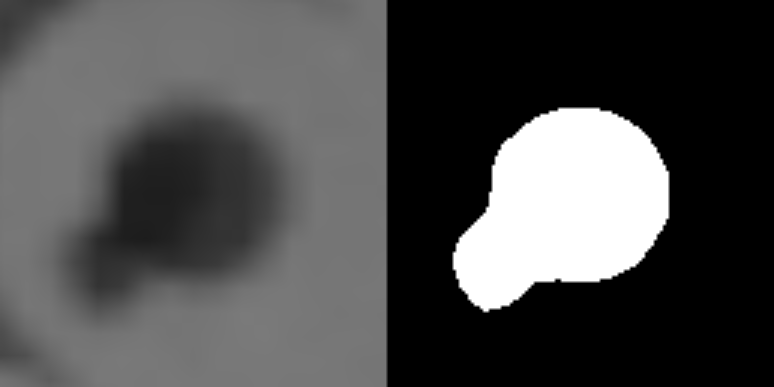

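Candidates in the top view, with the line and flats only resolving on one of them:
- **(437,302):** tallest, wide stub with flats, and a dark line. This is the spindle.
- **(455,270) and (491,293):** short thin stubs, so the plain posts.
- **(375,336) and (417,357):** orange look-alikes.

The crop confirms this. The spindle axis is at about (0.4525, -0.164) with its key at +9.5° from -x. The bore is at about (0.552, 0.1145) with its keyway at -39.6°. The two views agree to about 2 mm, and the tray sides measure 187 x 124 mm. I'll move over the spindle now.

```bash
python3 -m creep '[[[-0.029,-0.039,0,0,0],[-0.029,-0.039,0,0,0],[-0.029,-0.039,0,0,0],[-0.029,-0.039,0,0,0],[-0.029,-0.039,0,0,0],[-0.029,-0.039,0,0,0],[-0.029,-0.039,0,0,0],[-0.029,-0.039,0,0,0],[-0.029,-0.039,0,0,0],[-0.029,-0.039,0,0,0],[-0.029,-0.039,0,0,0],[-0.029,-0.039,0,0,0],[-0.029,-0.039,0,-5,0],[-0.029,-0.039,0,-5,0],[-0.029,-0.039,0,-5,0],[0,0,0,-5,0],[0,0,0,-5,0],[0,0,0,0,0]]]' 20
```

```text
clock: 2.35
position: [0.444, -0.1061, 0.2868]
eef_rot: [[-0.988, -0.155, -0.005], [-0.155, 0.988, -0.005], [0.005, -0.004, -1.0]]
ft_force: [0.5, -0.1, 0.2]
grip_width: 0.087
```

```bash
python3 -m creep '[[[0.0005,-0.03,0.03,0,0],[0,-0.03,0.03,0,0],[0,0,0.03,0,0],[0,0,0,0,0],[0,0,0,0,0]]]'; python3 - <<'E'
from h import *
cv2.imwrite("pics/s1.png",np.hstack([up(env.read_camera("scene"),150,190,100,150,4),up(env.read_camera("top"),385,230,100,150,4)]))
s=env.sense();print(s["position"],s["ft_force"]);R=s["eef_rot"];print(R,R.T@(np.array([.4525,-.164,.121])-s["position"]))
E
```

```text
clock: 2.98
position: [0.4533, -0.1665, 0.1965]
eef_rot: [[-0.989, -0.149, -0.002], [-0.149, 0.989, -0.006], [0.003, -0.005, -1.0]]
ft_force: [0.6, 0.7, 0.7]
grip_width: 0.0869
[ 0.45337804 -0.16639503  0.19666964] [-0.06247434  0.95716615  0.31580572]
[[-0.98879728 -0.14925767 -0.00144298]
 [-0.14924722  0.98878336 -0.00572054]
 [ 0.00228063 -0.00544109 -0.9999826 ]] [0.00033818 0.00291094 0.07565589]
```

View pics/s1.png

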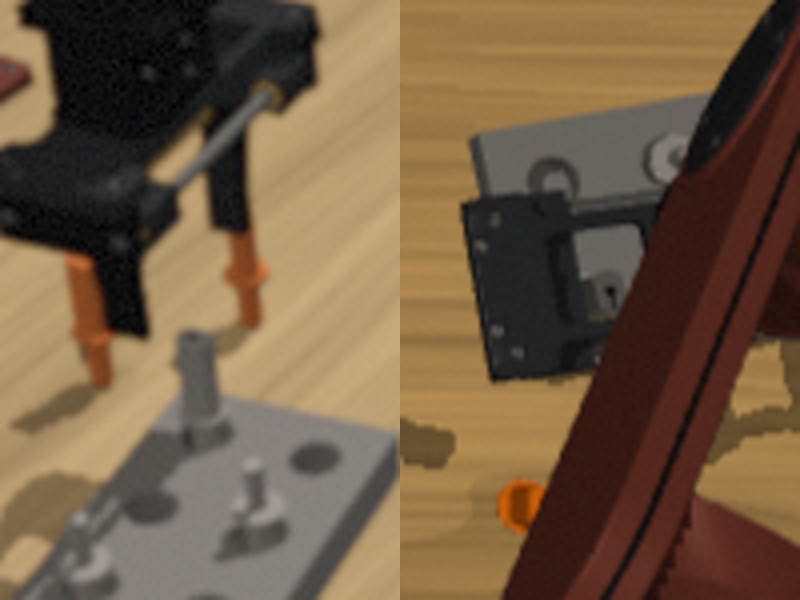

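The scene crop shows the spindle's top at about (199,275) midway between and below the open fingers. The top crop shows it through the gripper frame near (437,303). It is aligned, so I'll descend.

```bash
python3 -m creep '[[[0.0005,0.003,0.02,-1,0],[0,0,0.02,0,0],[0,0,0.02,0,0],[0,0,0.008,0,0],[0,0,0,0,0]]]'; python3 - <<'E'
from h import *
cv2.imwrite("pics/s2.png",up(env.read_camera("scene"),150,220,100,100,6))
s=env.sense();R=s["eef_rot"];print(s["ft_force"],R.T@(np.array([.4525,-.164,.121])-s["position"]))
E
```

```text
clock: 3.7
position: [0.457, -0.1647, 0.1345]
eef_rot: [[-0.986, -0.168, 0.01], [-0.169, 0.986, -0.012], [-0.008, -0.014, -1.0]]
ft_force: [0.9, -0.4, 0.7]
grip_width: 0.0873
[0.98872305 0.34055564 0.53640385] [0.00467548 0.00183524 0.01377161]
```

View pics/s2.png

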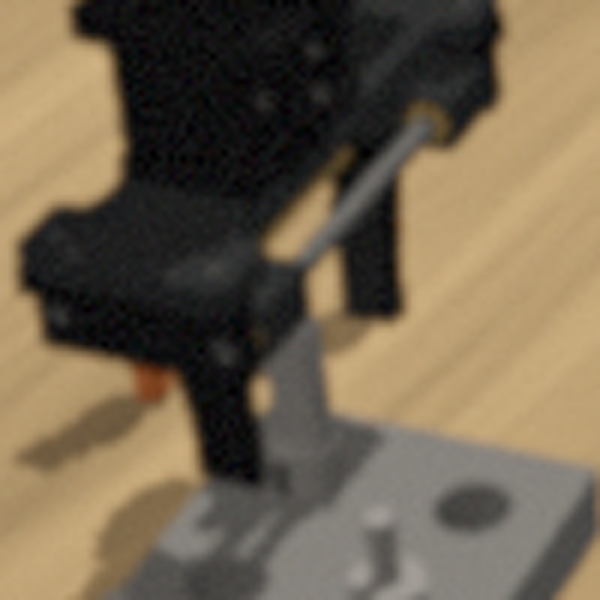

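```bash
python3 -m creep '[[[0.0045,0.002,0.007,0,0],[0,0,0.006,0,0],[0,0,0,0,0]]]'
```

```text
clock: 4.12
position: [0.4533, -0.1642, 0.1227]
eef_rot: [[-0.986, -0.168, 0.014], [-0.169, 0.986, -0.014], [-0.011, -0.016, -1.0]]
ft_force: [-0.1, 0.4, 0.5]
grip_width: 0.0868
```

```bash
python3 -m creep '[[[0,0,0,0,1],[0,0,0,0,1],[0,0,0,0,1],[0,0,0,0,1],[0,0,0,0,1],[0,0,0,0,1],[0,0,0,0,1],[0,0,0,0,1]]]' 25
```

```text
clock: 5.12
position: [0.4536, -0.1644, 0.1231]
eef_rot: [[-0.986, -0.168, 0.014], [-0.168, 0.986, -0.014], [-0.012, -0.016, -1.0]]
ft_force: [0.8, 1.2, -0.5]
grip_width: 0.0149
```

```bash
python3 -m creep '[[[0,0,0,0,1],[0,0,0,0,1],[0,0,-0.01,0,1],[0,0,-0.02,0,1],[0,0,-0.03,0,1],[0,0,-0.03,0,1],[0,0,-0.02,0,1],[0,0,0,0,1],[0,0,0,0,1]]]' 45;  python3 - <<'E'
from h import *
cv2.imwrite("pics/s3.png",np.hstack([up(env.read_camera("scene"),150,190,100,120,5)]))
E
```

```text
clock: 6.25
position: [0.4503, -0.1626, 0.2377]
eef_rot: [[-0.986, -0.169, 0.011], [-0.169, 0.986, -0.014], [-0.008, -0.016, -1.0]]
ft_force: [-0.3, 0.1, -1.7]
grip_width: 0.0134
```

View pics/s3.png

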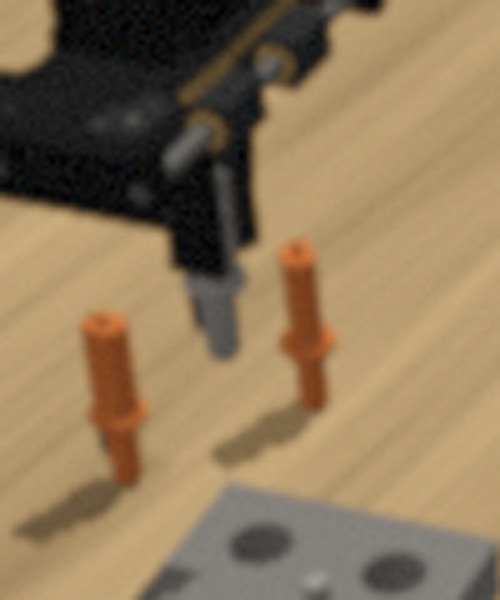

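Lift succeeded: the spindle hangs in the jaws at about (193,250) with the key at its left, and the posts are undisturbed. Next is the traverse to the hub and the turn.

```bash
python3 -m creep '[[[-0.0183,0.032,0,0,1],[-0.0183,0.032,0,0,1],[-0.0183,0.032,0,0,1],[-0.0183,0.032,0,0,1],[-0.0183,0.032,0,0,1],[-0.0183,0.032,0,0,1],[-0.0183,0.032,0,0,1],[-0.0183,0.032,0,0,1],[0,0,0,10,1],[0,0,0,10,1],[0,0,0,10,1],[0,0,0,10,1],[0,0,0,8,1],[0,0,0,0,1],[0,0,0,0,1]]]'
python3 - <<'E'
from h import *
s=env.sense();R=s["eef_rot"];p=s["position"];print(p,R,"heading",np.degrees(np.arctan2(R[1,1],R[0,1])))
print("foot",p+.117*R[:,2],R.T@(np.array([.5517,.1145,.21])-(p+.117*R[:,2]))) 
im=env.read_camera("scene");cv2.imwrite("pics/sc4.png",im)
cv2.imwrite("pics/s4.png",up(im,270,170,80,90,6))
E
```

```text
clock: 8.18
position: [0.5451, 0.1233, 0.2121]
eef_rot: [[-0.77, 0.638, -0.025], [0.638, 0.77, -0.015], [0.009, -0.028, -1.0]]
ft_force: [0.1, -0.2, -2.1]
grip_width: 0.014
[0.54511497 0.12331659 0.21214679] [[-0.76998747  0.63757666 -0.02480508]
 [ 0.63799085  0.76989141 -0.01532606]
 [ 0.00932568 -0.02762629 -0.99957482]] heading 50.37053834209358
foot [0.54221277 0.12152344 0.09519653] [-0.01071531 -0.00253004 -0.11488234]
```

View pics/s4.png

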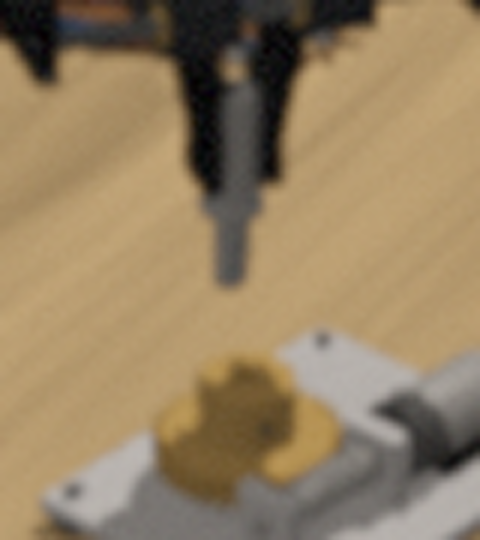

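```bash
python3 - <<'E'
from h import *
s=env.sense();R=s["eef_rot"];p=s["position"]
f=p+.117*R[:,2];print("kin foot",f,"px",proj("scene",f))
im=cv2.imread("pics/sc4.png");g=cv2.cvtColor(im,cv2.COLOR_BGR2GRAY)
print(g[198:222,300:318])
print(onz("scene",308.2,215.9,f[2]))
E
```

```text
kin foot [0.54215889 0.1214909  0.09517437] px [308.04008735 217.71560819]
[[144 107  54  23   6  21  27  58  77  83  85  72  58  38  20  19  62 114]
 [156 129  86  40  20  18  36  59  78  85  79  77  63  45  39  42  71 118]
 [165 147 114  73  32  15  28  62  82  80  84  77  71  68  80  87 108 133]
 [166 159 143 100  49  27  42  65  80  85  79  78  83  99 121 130 137 149]
 [167 162 148 114  72  54  63  75  84  84  82  82  88 114 140 154 156 159]
 [163 158 145 118  87  77  82  84  85  84  83  79  85 111 145 158 159 158]
 [157 157 146 123  99  92  92  89  88  86  87  85  90 113 143 156 156 157]
 [158 159 153 133 114  98  92  93  89  88  87  89 101 122 146 156 158 156]
 [158 160 152 146 131 113  97  90  88  88  85 101 124 141 152 157 157 156]
 [157 157 155 153 146 126 102  91  83  82  86 111 140 152 155 157 157 159]
 [156 155 155 157 151 132 102  89  84  81  89 117 148 158 159 158 158 162]
 [155 154 155 155 150 131 103  87  87  82  88 118 146 156 158 159 159 160]
 [155 156 156 157 153 132 103  90  84  78  88 119 147 158 160 161 160 163]
 [156 158 157 158 151 130 105  88  84  76  89 121 145 158 160 162 160 161]
 [157 159 158 159 152 133 104  91  82  81  94 121 148 159 162 161 162 162]
 [159 157 157 156 154 131 104  90  85  80  97 128 152 161 162 162 160 161]
 [158 156 156 159 153 134 104  90  80  80  96 133 155 162 162 162 161 159]
 [156 155 156 161 155 133 106  88  82  82  99 136 154 162 162 161 160 159]
 [158 159 159 160 154 137 105  92  85  90 112 142 158 160 160 160 159 162]
 [158 160 161 163 157 145 125 110 106 115 133 151 160 162 159 160 163 163]
 [159 160 161 158 157 153 145 137 137 140 152 159 160 161 161 162 162 162]
 [162 160 158 157 157 157 158 157 155 158 159 161 160 158 159 161 163 162]
 [160 158 156 156 159 159 160 162 162 161 159 160 161 160 161 163 161 162]
 [158 157 154 157 158 160 161 161 162 160 159 159 159 161 162 161 163 163]]
[0.53853402 0.12851393 0.09517437]
```

```bash
python3 -m creep '[[[-0.007,0.0,0,0,1],[-0.007,0.0,0,0,1],[0,0,0,0,1],[0,0,0.01,0,1],[0,0,0,0,1]]]'
cat > st.py <<'E'
from h import *
s=env.sense();R=s["eef_rot"];p=s["position"]
f=p+.117*R[:,2]+.002*R[:,0];e=R.T@(np.array([.5517,.1145,f[2]])-f)
print("t",s["clock"],"p",p.round(4),"z",R[:,2].round(4),"hd",np.degrees(np.arctan2(R[1,1],R[0,1])).round(2),"foot",f.round(4),"err tool xy mm",(e*1e3).round(2)[:2],"F",s["ft_force"].round(1),"T",s["torque"].round(2),"w",s["grip_width"])
E
python3 st.py
```

```text
clock: 8.85
position: [0.5565, 0.1132, 0.2011]
eef_rot: [[-0.771, 0.636, -0.025], [0.637, 0.771, -0.015], [0.009, -0.028, -1.0]]
ft_force: [0.3, -0.5, -1.0]
grip_width: 0.0136
t 8.85 p [0.5565 0.1132 0.2011] z [-0.025  -0.0154 -0.9996] hd 50.48 foot [0.552  0.1127 0.0841] err tool xy mm [1.39 1.23] F [ 0.3 -0.5 -1. ] T [-0.01  0.02 -0.06] w 0.013568253739305794
```

```bash
python3 -m creep '[[[0.0012,0.001,0.008,0,1],[0,0,0.004,0,1],[0,0,0,0,1]]]'
python3 st.py; python3 - <<'E'
from h import *
im=env.read_camera("scene");cv2.imwrite("pics/sc5.png",im)
cv2.imwrite("pics/s5.png",up(im,285,195,50,60,10))
s=env.sense();R=s["eef_rot"];p=s["position"];f=p+.117*R[:,2]+.002*R[:,0];print(proj("scene",f),proj("scene",[.5517,.1145,.062]))
g=cv2.cvtColor(im,cv2.COLOR_BGR2GRAY);print(g[212:240,298:324])
E
```

```text
clock: 9.22
position: [0.5554, 0.1149, 0.1878]
eef_rot: [[-0.771, 0.636, -0.026], [0.636, 0.771, -0.015], [0.01, -0.028, -1.0]]
ft_force: [0.2, -0.4, -0.7]
grip_width: 0.0135
t 9.225 p [0.5554 0.1149 0.1878] z [-0.0258 -0.0154 -0.9995] hd 50.5 foot [0.5509 0.1144 0.0709] err tool xy mm [-0.54  0.63] F [ 0.2 -0.4 -0.7] T [ 0.04 -0.09  0.01] w 0.013521536397539113
[309.94535631 229.22938547] [310.31713678 232.62628184]
[[156 158 158 159 155 140 111  69  31  17  23  50  74  86  83  78  74  65
   71  75  93 124 152 161 164 164]
 [158 160 160 158 159 153 135  99  54  21  33  55  75  85  84  82  83  93
  112 126 132 142 156 165 166 166]
 [160 159 158 155 158 156 149 116  73  46  52  70  83  83  80  80  83 104
  135 151 155 158 163 165 164 164]
 [159 158 158 158 158 159 151 125  92  74  75  82  83  84  83  81  84 103
  136 156 163 163 163 164 166 165]
 [156 158 156 158 160 160 153 128 100  89  85  87  89  86  86  84  90 105
  137 156 164 165 165 163 164 165]
 [154 158 158 160 163 163 154 135 112 100  96  91  91  89  86  89 100 119
  143 160 165 163 164 165 164 164]
 [156 157 161 161 161 160
[... 1673 characters left out ...]
95 101 100
   96  95 114 147 169 175 180 177]
 [158 159 157 155 139 112  98  95  95  97  94  89  89  90  90  95  96  97
   94  94 107 139 162 171 175 178]
 [156 155 154 150 133 107  95  91  95  97  95  94  92  92  94  95  93  95
   93  89 100 131 155 163 169 173]
 [151 150 151 146 132 107  90  91  92  96  94  95  96  96  96  97  91  92
   87  84  96 125 148 154 156 162]
 [149 148 151 147 135 109  97  87  92  90  89  92  92  90  88  90  86  84
   81  78  94 126 146 149 147 150]
 [146 147 152 150 139 113  94  87  86  91  89  87  84  84  82  81  81  83
   77  76  94 125 145 150 150 146]
 [146 153 154 152 137 112  95  86  86  87  86  85  83  85  83  82  82  80
   78  78  92 126 146 151 150 148]]
```

View pics/s5.png

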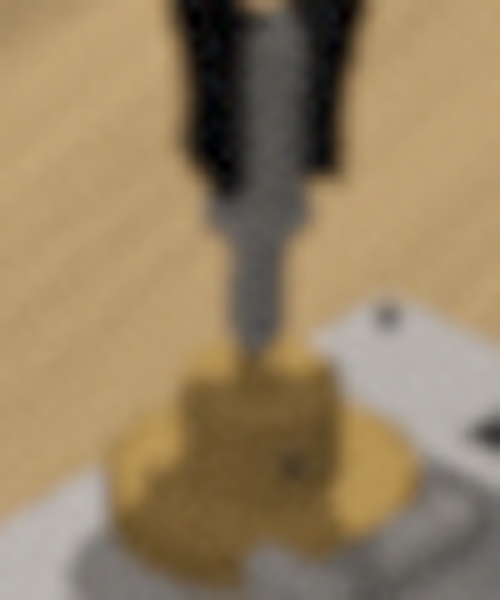

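```bash
python3 -m creep '[[[-0.0003,0.0006,0.006,0,1],[0,0,0.006,0,1],[0,0,0,0,1]]]'
python3 st.py
```

```text
clock: 9.65
position: [0.556, 0.115, 0.1753]
eef_rot: [[-0.771, 0.636, -0.025], [0.636, 0.771, -0.015], [0.01, -0.028, -1.0]]
ft_force: [-0.0, 0.8, -1.6]
grip_width: 0.0133
t 9.65 p [0.556  0.115  0.1753] z [-0.0251 -0.0154 -0.9996] hd 50.5 foot [0.5515 0.1145 0.0584] err tool xy mm [-0.17  0.14] F [-0.   0.8 -1.6] T [-0.   -0.03 -0.01] w 0.01333811346996493
```

```bash
python3 -m creep '[[[0,0,0.003,0,1],[0,0,0.003,0,1],[0,0,0,0,1]]]'
python3 st.py
```

```text
clock: 10.02
position: [0.556, 0.1149, 0.1691]
eef_rot: [[-0.771, 0.636, -0.025], [0.636, 0.771, -0.015], [0.009, -0.028, -1.0]]
ft_force: [0.1, 0.3, -1.2]
grip_width: 0.0138
t 10.025 p [0.556  0.1149 0.1691] z [-0.0247 -0.0154 -0.9996] hd 50.5 foot [0.5516 0.1144 0.0522] err tool xy mm [-0.02  0.17] F [ 0.1  0.3 -1.2] T [-0.05 -0.04  0.02] w 0.013770401080044676
```

```bash
python3 -m creep '[[[0,0,0.003,0,1],[0,0,0.003,0,1],[0,0,0,0,1]]]'
python3 st.py
```

```text
clock: 10.4
position: [0.556, 0.1148, 0.1629]
eef_rot: [[-0.771, 0.636, -0.024], [0.636, 0.771, -0.015], [0.009, -0.027, -1.0]]
ft_force: [0.3, 0.3, -2.1]
grip_width: 0.0139
t 10.4 p [0.556  0.1148 0.1629] z [-0.0243 -0.0153 -0.9996] hd 50.5 foot [0.5516 0.1143 0.0459] err tool xy mm [0.03 0.23] F [ 0.3  0.3 -2.1] T [-0.04 -0.04  0.02] w 0.013854110015721233
```

```bash
python3 -m creep '[[[0,0,0.003,0,1],[0,0,0.002,0,1],[0,0,0,0,1]]]'
python3 st.py; python3 - <<'E'
from h import *
im=env.read_camera("scene")
cv2.imwrite("pics/s6.png",up(im,285,195,50,60,10))
E
```

```text
clock: 10.78
position: [0.5559, 0.1147, 0.1575]
eef_rot: [[-0.771, 0.636, -0.024], [0.636, 0.771, -0.015], [0.009, -0.027, -1.0]]
ft_force: [0.1, 0.2, -0.9]
grip_width: 0.0137
t 10.775 p [0.5559 0.1147 0.1575] z [-0.0242 -0.0153 -0.9996] hd 50.5 foot [0.5515 0.1142 0.0406] err tool xy mm [0.04 0.33] F [ 0.1  0.2 -0.9] T [-0.   -0.04 -0.01] w 0.01372606608492632
```

View pics/s6.png

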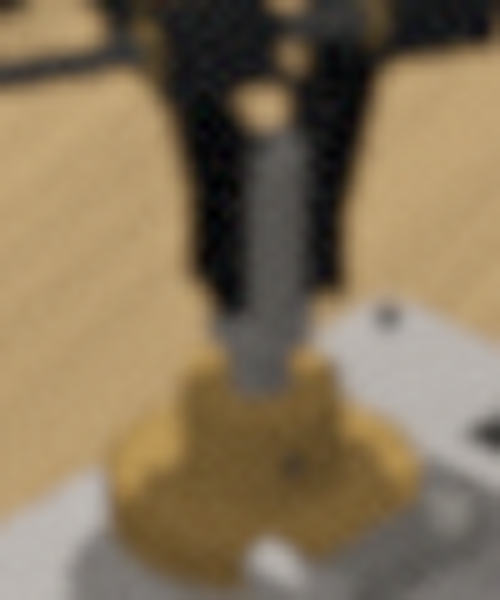

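```bash
python3 -m creep '[[[0,0.0003,0.003,0,1],[0,0,0.002,0,1],[0,0,0,0,1]]]'
python3 st.py
```

```text
clock: 11.2
position: [0.556, 0.1149, 0.1523]
eef_rot: [[-0.771, 0.636, -0.024], [0.636, 0.771, -0.015], [0.009, -0.027, -1.0]]
ft_force: [-0.3, -0.2, -1.5]
grip_width: 0.0136
t 11.2 p [0.556  0.1149 0.1523] z [-0.0242 -0.0153 -0.9996] hd 50.5 foot [0.5516 0.1144 0.0353] err tool xy mm [-0.01  0.15] F [-0.3 -0.2 -1.5] T [-0.01 -0.02 -0.04] w 0.013596916543738402
```

```bash
python3 -m creep '[[[0,0,0.002,0,1],[0,0,0.002,0,1],[0,0,0,0,1]]]' 50
python3 st.py
python3 -m creep '[[[0,0,0.002,0,1],[0,0,0,0,1]]]'
python3 st.py
```

```text
clock: 11.58
position: [0.5562, 0.1149, 0.1491]
eef_rot: [[-0.771, 0.636, -0.024], [0.636, 0.771, -0.015], [0.008, -0.027, -1.0]]
ft_force: [-1.6, 0.6, 1.4]
grip_width: 0.0139
t 11.575 p [0.5562 0.1149 0.1491] z [-0.0236 -0.0153 -0.9996] hd 50.5 foot [0.5519 0.1144 0.0321] err tool xy mm [ 0.24 -0.01] F [-1.6  0.6  1.4] T [-0.03  0.37 -0.01] w 0.013860763592955573
clock: 11.82
position: [0.5563, 0.1149, 0.148]
eef_rot: [[-0.772, 0.636, -0.023], [0.636, 0.771, -0.015], [0.008, -0.027, -1.0]]
ft_force: [-2.6, 0.3, 4.5]
grip_width: 0.0135
t 11.825 p [0.5563 0.1149 0.148 ] z [-0.0233 -0.0154 -0.9996] hd 50.51 foot [0.552  0.1144 0.0311] err tool xy mm [ 0.35 -0.11] F [-2.6  0.3  4.5] T [-0.1   0.65  0.04] w 0.013549498081405334
```

```bash
python3 -m creep '[[[0.0004,-0.0003,0.003,0,1],[0.0003,-0.0003,0.003,0,1]]]'
python3 st.py
python3 -m creep '[[[0,0,0.003,0,1],[0,0,0.003,0,1]]]'
python3 st.py
```

```text
clock: 12.08
position: [0.5562, 0.1149, 0.145]
eef_rot: [[-0.772, 0.636, -0.021], [0.636, 0.772, -0.015], [0.007, -0.025, -1.0]]
ft_force: [-9.9, -1.2, 26.8]
grip_width: 0.0138
t 12.075 p [0.5562 0.1149 0.145 ] z [-0.0213 -0.0153 -0.9997] hd 50.51 foot [0.5522 0.1144 0.0281] err tool xy mm [ 0.46 -0.19] F [-9.9 -1.2 26.8] T [-0.2   2.05 -0.04] w 0.013793213999968804
clock: 12.32
position: [0.5564, 0.1149, 0.1451]
eef_rot: [[-0.772, 0.635, -0.022], [0.636, 0.772, -0.016], [0.007, -0.026, -1.0]]
ft_force: [-10.7, -1.8, 24.0]
grip_width: 0.0136
t 12.325 p [0.5564 0.1149 0.1451] z [-0.022  -0.0159 -0.9996] hd 50.55 foot [0.5522 0.1144 0.0281] err tool xy mm [ 0.5  -0.23] F [-10.7  -1.8  24. ] T [-0.25  2.3  -0.01] w 0.01358114746516987
```

```bash
python3 - <<'E'
from h import *
im=env.read_camera("scene");cv2.imwrite("pics/sc7.png",im)
cv2.imwrite("pics/s7.png",up(im,285,195,50,60,10))
E
python3 st.py
```

```text
t 12.375 p [0.5563 0.115  0.1451] z [-0.022  -0.0159 -0.9996] hd 50.55 foot [0.5522 0.1144 0.0281] err tool xy mm [ 0.49 -0.24] F [-11.4  -0.8  23.7] T [-0.28  2.33  0.02] w 0.01362807375593233
```

View pics/s7.png

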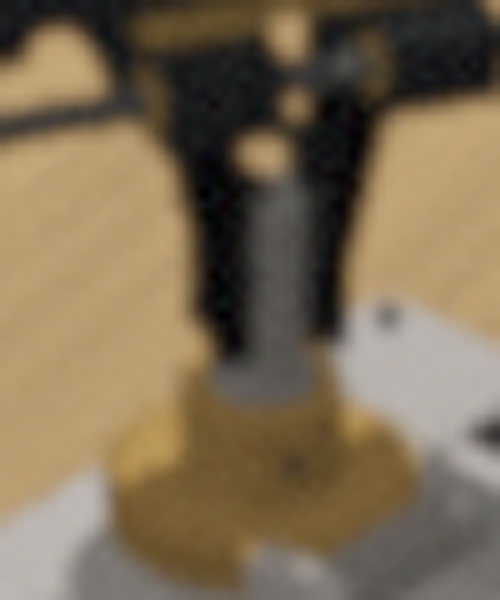

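```bash
python3 - <<'E'
from h import *
a=cv2.imread("pics/scene0.png");b=cv2.imread("pics/sc7.png")
for n,(x,y,w,h) in dict(postA=(206,305,16,22),postB=(163,318,16,24),paint=(352,270,20,36),barn=(380,165,42,50)).items():
    print(n,cv2.absdiff(a,b)[y:y+h,x:x+w].mean())
env.close_job()
E
python3 st.py
```

```text
postA 14.230113636363637
postB 9.52951388888889
paint 7.937962962962963
barn 7.880634920634921
the job is handed in; nothing more can be done
the job is handed in; nothing more can be done
```

```bash
python3 - <<'E'
import cv2,numpy as np
a=cv2.imread("pics/scene0.png");b=cv2.imread("pics/sc7.png")
f=lambda i:cv2.resize(i[260:370,140:260],None,fx=3.3,fy=3.3)
cv2.imwrite("pics/cmp.png",np.hstack([f(a),f(b)]))
E
```

```text
(no output)
```

View pics/cmp.png

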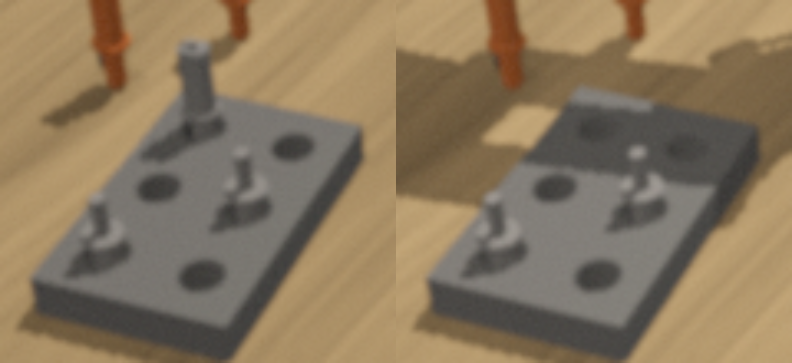

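The spindle is in the hub with its key in the keyway, and I handed the job in at about 12.4 s with it still gripped and pressed home. No verdict was reported.

I gripped it across its flats, lifted it out of the tray, turned it about -49° and lowered it into the bore. The key went into the keyway without any searching.

**Last checks before handing in:**
- **Seating:** the tool stopped at z = 0.145 m, the predicted home height. The spring was first felt at 0.149 m, as expected. The last picture shows the collar on the hub face with no visible gap.
- **Push and grip:** it was pressing down with about 24 N, with the grip set to 50 N and the jaws 13.6 mm apart.
- **Posts:** before-and-after crops show both in the same place. Post A's image difference was higher (14, against 8 to 10 for the others), which comes from the arm's shadow on the tray.
- **Paint bottle and barn:** checked only by that image difference (about 8 each), which was low.

**Less than ideal:**
- The tool tilted about 1.6° during the moves, against the 3.4° limit. I could not correct it with the available moves.
- That tilt left a side load of about 11 N and a moment of 2.3 Nm at the wrist.
- One scene picture put the foot about 1 px (roughly 3 mm) higher than the arm's own position data did. The contact heights matched the arm's data.

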